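Close the inclined chip trap with its keyed cap

ROBOT

A 7-joint arm with a two-finger parallel gripper is mounted at the origin on a cart in front of the work surface, level with it; the furniture and walls round the work are solid. World frame = base frame: x ahead of the robot, y to its left, z up, the work surface at z = 0. Lengths are in m, angles in rad, forces in N, time in s.
With the tool pointing down it reaches from about 0.4 to 0.875 m from the base axis. Payload 6.5 kg.
Tool frame: the origin (TCP) lies where the fingers leave the gripper's body, on its centre line; the fingertips stand 64 mm ahead of it and the grasp point (between the pads) lies 45 mm ahead of it (hold_point_z is the distance from the TCP to the grasp point, in m); z points along the fingers, y is the line along which they close (so a half turn about z gives the same grasp; the last joint's range is limited). The gripper opens to 88 mm and grips with 3 to 60 N. Pads are 18 mm wide; open, the fingers measure 123 mm over their backs; the gripper's body (75 mm by 187 mm) begins 45 mm behind the grasp point.
Start: joints at [1.223, 0.536, -0.004, 1.538, 0.003, 1.067, -0.071], TCP at [0.181, -0.624, 0.303] pointing down, gripper open.
Joint ranges: [-2.7, 2.7], [-0.37, 2.16], [-1.27, 1.26], [0.24, 2.4], [-1.31, 4.45], [0.19, 1.91], [-2.76, 2.76]. Speed limits (rad/s): [2.39, 2.39, 3.14, 3.14, 3.14, 3.14, 3.14].

INTERFACE

Orientations are given as a rotation vector (axis times angle).
In Python, from bench import get_state, get_image, sign_off, hold_point_z gives the robot as it stands. The module is installed in compiled form; this text tells all that it offers.
- The arm moves only by the shell command python3 -m inch 'ROWS' [FORCE]. ROWS is a JSON object of lists of equal length, an entry for each row: "fingers": the closure, from 0 (fully open) to 1 (shut); "slide": the shift along the tool's x, y, z in mm, a list of three; "roll": the turn about the tool's z in degrees. In form: {"fingers": [fingers, ...], "slide": [[dx, dy, dz], ...], "roll": [roll, ...]}. A call has 1 to 12 rows; each row shifts and turns the commanded pose from where the row before left it, along the tool's axes as they then stand; what a row does not reach is not made up. A row lasts 1/12 s, in which the tool goes at most 41.7 mm and 7.16 degrees, less where a joint would pass 70% of its speed; a pose out of reach is approached as far as the arm can. A call is refused whole if a number of a shift passes 41.7 or a number of a turn 7.16, either way. A call with a gripper value outside its range is refused whole. The fingers move at their own pace and stop on an object; FORCE is the grip in N (left out, the last holds). Time passes only in rows, so rows that do not move let the fingers close. It gives the time, the measured TCP pose, the force, the opening and the grip force at its end, in the units of the state.
- get_state(): the state, without advancing time (a new reading comes with each control period).
- get_image(name): name is "scene" or "side" or "wrist"; returns a dict with "img" (400x640x3 uint8, red, green, blue), "mtx" (3x3 intrinsics, pixels), "pose" (4x4, takes a point from camera to world coordinates). Camera axes: x right, y down, z forward; pixel columns grow to the right and rows downward; lengths in m; the calibration is good to about 2 mm. A picture is of the moment at which its call begins. There is no depth.
- sign_off(): hands the job in; it is judged then, once.
The state is a dict: "clock": time; "joint_pos": joint angles; "qd": joint speeds; "tau": joint torques, N m; "tcp_pos": TCP position; "tcp_rot": TCP orientation; "force": force on the tool from outside, world axes, zero at the start; "ft_torque": the same for the moment, N m; "opening": opening from 0.0 (shut) to 1.0 (fully open); "grip_force": force on a finger pad.
Only numpy, scipy, OpenCV 4.12 (cv2) and the standard library are available. Lean on these libraries where they do the work, as an engineer would, in place of code of your own. Each camera call takes 0.05 s, during which the arm holds its last target. There are 200 camera calls.

TASK

Close the open mouth of the leaning chip trap with the one of the two loose caps that fits it: set the cap into the mouth and, pressing lightly, turn it until the cross-shaped key inside, which the cap then hides, drops into the grooves under the cap and its flange lies flush on the rim all round, then let go. Do not force it, and leave the other cap and the things standing about where they are.

Things in the scene. Friction and masses are not known exactly. Their poses are not given: they have to be found in the camera images.
- seat: Mouth of the chip trap: grey drum 92 mm across, 75 mm long, fixed, leaning toward the robot. Origin: centre of the mouth in the plane of its flat rim, 108 mm above the table. z: out of the mouth along the drum's axis, 30 degrees from vertical; x: across the mouth, away from the robot and up; y: across it, level. Round bore 52 mm in diameter, 22 mm deep.
- key_mid (a point): Middle of the top of the key on the bore's floor, 13 mm below the rim: a cross of two bars 12 mm wide, 50 mm long, 9 mm tall. The cross may stand at any angle to the mouth's x and y axes; the angle is not reported (this frame's axes are the mouth's), so find it by feel. It is stiff and does not turn with the cap.
- trap: The drum's cradle, fixed to the table: base plate 150 x 116 x 8 mm, x along its length (away from the robot at yaw 0), origin under its centre on the table. The mouth's centre lies 20 mm from it to -x. A short outlet stub is at the back.
- cap: The cap that fits, loose, upright on its feet. Origin: centre of its underside, z up. Heights: four square feet 0 to 8 mm (outer corners on a 48 mm circle), round spigot 48 mm across from 8 to 20, aluminium flange 76 mm across from 20 to 26, knob 26 to 60. Two crossed grooves 17 mm wide run between the feet along x and y: it fits the same at each quarter turn. 0.15 to 0.31 kg.
- cap_knob (a point): Middle of the fitting cap's black square knob, 43 mm above the cap's origin: 36 x 36 mm, 34 mm tall, sides square to the cap's x and y. Off line, the cap rests on the key with its flange about 7 mm above the rim; within about 0.1 rad of line it drops these 7 mm. Fully home, the cap's origin lies 20 mm below the rim on the mouth's axis.
- big_cap: The other cap: same shape, knob and heights, but flange 96 mm and spigot 64 mm across; it does not go into this mouth. Stands upright; origin at the centre of its underside. The two caps stand in either of two places.
- glue_bottle: Bystander: white glue bottle with a nozzle, 56 mm across, 151 mm tall, near the caps; origin under its centre.
- wood_block: Bystander: wooden block 28 x 50 x 28 mm between the two caps; origin under its centre.
- tape_measure: Bystander: tape measure 36 x 75 mm, 60 mm tall, standing to the left of the trap; origin under its centre.
- fluid_bottle: Bystander: square oil bottle 43 x 57 mm, 104 mm tall, behind the trap; origin under its centre.
- nail_box: Bystander: flat box 30 x 64 x 18 mm to the right of the trap; origin under its centre.
- toggle_clamp: Bystander: hold-down clamp bolted to the table between trap and caps. Origin under its middle. It spans -61 to 62 mm along its x and 48 mm along y; mostly under 50 mm tall, but its red grip stands up to 140 mm tall, 27 to 62 mm along its x, 20 mm wide.
There are look-alikes about, which are no part of the job. What is shaped like the cap but blue or green is not meant.

How it is judged:
By the outcome, as a careful person would: the job done as asked, in the order asked, and still so for the second after the job is handed in, with the robot touching nothing.
It also fails if it takes over 61 s, if anything falls off the work surface, if the arm or the gripper's body presses on something with over 40 N, if the wrist force passes 120 N, or if a joint passes its speed limit or range.

## Working session

There is one attempt and no reset: what is moved stays moved. The work goes in short steps, Python scripts to look and compute and a shell command to move; the robot and the scene stay as the last step left them, time stands still between calls to the robot, and variables do not carry over. Pictures are saved under pics/ and viewed, at most 10 in all, crops included, and the job is handed in when it is done.

```bash
mkdir -p pics; cat > h.py <<'E'
import numpy as np, cv2
from bench import get_state, get_image, hold_point_z
from scipy.spatial.transform import Rotation as R
def snap(n,f):
    d=get_image(n); cv2.imwrite(f'pics/{f}.png',d['img'][:,:,::-1]); np.savez(f'pics/{f}.npz',**d); return d
def ray(d,u,v):
    r=d['pose'][:3,:3]@np.linalg.inv(d['mtx'])@[u,v,1]; return d['pose'][:3,3],r/np.linalg.norm(r)
def onz(d,u,v,z):
    o,r=ray(d,u,v); return o+r*(z-o[2])/r[2]
def proj(d,p):
    c=np.linalg.inv(d['pose'])@np.append(p,1); q=d['mtx']@c[:3]; return q[:2]/q[2]
E
python3 - <<'E'
from h import *
print(hold_point_z, get_state())
for n in ('scene','side','wrist'):
    d=snap(n,n+'0'); print(n,d['pose'].round(3).tolist(),d['mtx'].tolist())
a=[cv2.imread(f'pics/{n}0.png') for n in('scene','side','wrist')]
E
```

```text
0.0453 {'clock': 0.0, 'joint_pos': array([ 1.22280783,  0.53717382, -0.00444744,  1.53881104,  0.00255777,
        1.06733915, -0.0711932 ]), 'qd': array([ 1.26128718e-03, -1.16202285e-03,  6.94493884e-04, -4.02072129e-04,
        3.04141443e-05,  1.01117682e-03,  3.39550786e-04]), 'tau': array([-2.95645509e-05, -5.70976174e+01,  9.91004370e-01, -2.51597553e+01,
       -5.62397903e-02,  1.76912709e-02,  1.56173082e-04]), 'tcp_pos': array([ 0.18061796, -0.62388997,  0.30185815]), 'tcp_rot': array([-3.10876947e+00, -4.41033556e-01,  5.12750267e-04]), 'force': array([ 0.61605239,  0.92758701, -0.39963373]), 'ft_torque': array([ 0.02217194, -0.00819441,  0.05029313]), 'grip_force': 0.0, 'opening': 0.998622813000948}
scene [[-0.638, -0.562, 0.525, -0.102], [-0.77, 0.465, -0.437, 0.527], [0.001, -0.683, -0.73, 1.017], [0.0, 0.0, 0.0, 1.0]] [[444.9014811615074, 0.0, 319.42434470261287], [0.0, 444.9014811615074, 194.253386017685], [0.0, 0.0, 1.0]]
side [[-0.963, -0.086, 0.256, 0.249], [-0.27, 0.347, -0.898, 1.124], [-0.012, -0.934, -0.357, 0.553], [0.0, 0.0, 0.0, 1.0]] [[448.9371384911644, 0.0, 312.99891358780627], [0.0, 448.9371384911644, 196.6974979420452], [0.0, 0.0, 1.0]]
wrist [[0.278, -0.92, -0.278, 0.253], [-0.961, -0.267, -0.078, -0.603], [-0.002, 0.289, -0.957, 0.383], [0.0, 0.0, 0.0, 1.0]] [[328.8802433113897, 0.0, 325.10449648154656], [0.0, 328.8802433113897, 199.09567905839015], [0.0, 0.0, 1.0]]
```

View pics/scene0.png

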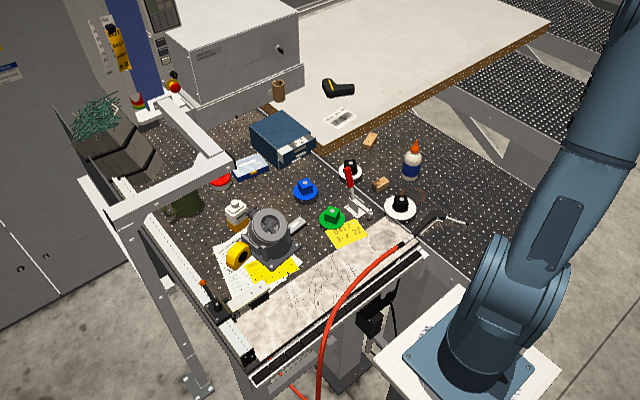

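View pics/side0.png

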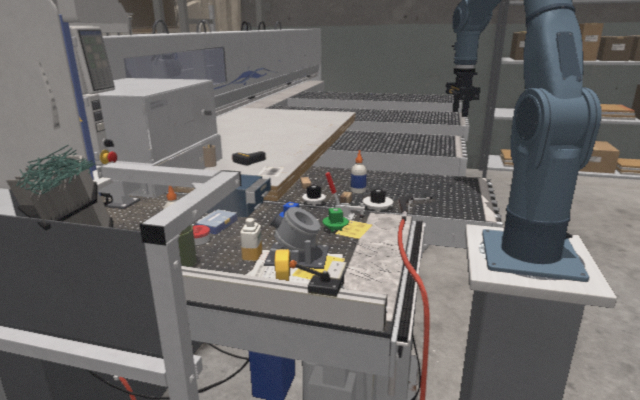

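The scene view shows the trap at (268,235), a blue look-alike at (305,188), a green one at (332,217), and two black-knobbed caps at (349,168) and (400,205). The clamp, with its red grip, is at (352,190), the glue bottle at (412,160) and the wood block at (380,184). I'll check the sizes in a close crop.

```bash
python3 - <<'E'
from h import *
a=cv2.imread('pics/scene0.png')[140:275,215:435]
cv2.imwrite('pics/c1.png',cv2.resize(a,None,fx=3.6,fy=3.6,interpolation=cv2.INTER_CUBIC))
E
```

```text
(no output)
```

View pics/c1.png

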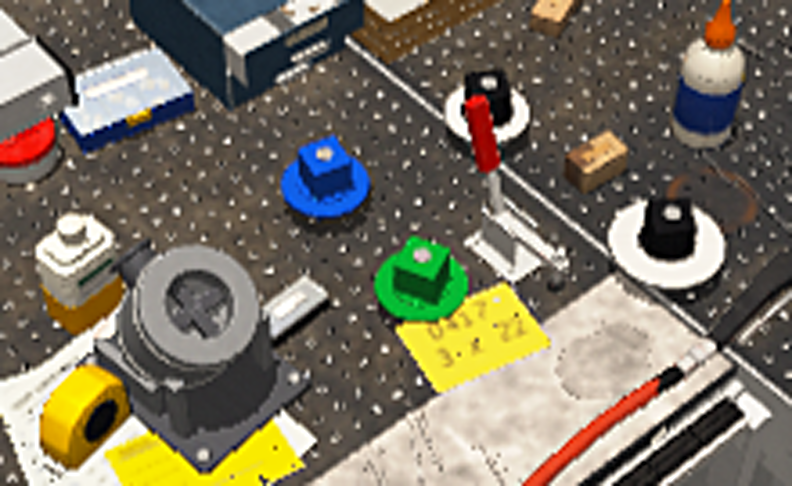

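Two black-knobbed caps: the far one at crop (487,110), full (350,170), with a flange about 85 px wide, and the near one at crop (667,240), full (400,207), about 117 px wide. The far one is probably the 76 mm cap. The mouth is at crop (196,305), full (269,225), and the cross inside it is visible.

```bash
python3 - <<'E'
from h import *
d=np.load('pics/scene0.npz'); s=3.6
f=lambda u,v:((u+.5)/s+215-.5,(v+.5)/s+140-.5)
for n,l,r,v in(('far',444,531,112),('near',608,726,242)):
    A=onz(d,*f(l,v),.026);B=onz(d,*f(r,v),.026);print(n,A,B,np.linalg.norm(A-B),(A+B)/2)
for n,u,v in(('farknobtop',488,78),('nearknobtop',671,209)): print(n,onz(d,*f(u,v),.06))
# knob corners far, top
print('mouth',onz(d,*f(196,305),.108+0.0))
print('clampgrip top',onz(d,*f(478,98),.14),'clamp base',onz(d,*f(505,245),.0))
print('glue base',onz(d,*f(706,140),0),'wood',onz(d,*f(597,160),.014))
E
```

```text
far [ 0.65318112 -0.17815775  0.026     ] [ 0.60371599 -0.23795586  0.026     ] 0.07760549860502605 [ 0.62844855 -0.20805681  0.026     ]
near [ 0.45055648 -0.18035806  0.026     ] [ 0.38839115 -0.25547691  0.026     ] 0.09750574010318354 [ 0.41947382 -0.21791748  0.026     ]
farknobtop [ 0.63500551 -0.21225689  0.06      ]
nearknobtop [ 0.42425736 -0.22113272  0.06      ]
mouth [0.55352705 0.15418545 0.108     ]
clampgrip top [ 0.56118881 -0.12851116  0.14      ] clamp base [ 0.51822297 -0.12933778  0.        ]
glue base [ 0.49537497 -0.35439024  0.        ] wood [ 0.53121294 -0.25003042  0.014     ]
```

The far cap, at about (0.632, -0.210), has the 76 mm flange, so it is the one. The near cap is 97 mm, and the blue and green ones are look-alikes. Next I move above it and look with the wrist camera.

```bash
python3 -m inch '{"fingers":[0,0,0,0,0,0,0,0,0,0],"slide":[[27,-13.5,0],[27,-13.5,0],[27,-13.5,0],[27,-13.5,0],[27,-13.5,0],[27,-13.5,0],[27,-13.5,0],[27,-13.5,0],[27,-13.5,0],[27,-13.5,0]],"roll":[0,0,0,0,0,0,0,0,0,0]}' 20; python3 -m inch '{"fingers":[0,0,0,0,0,0,0,0,0,0,0],"slide":[[27,-13.5,0],[27,-13.5,0],[27,-13.5,0],[27,-13.5,0],[27,-13.5,0],[27,-13.5,0],[27,-13.5,0],[27,-13.5,0],[27,-13.5,0],[0,0,0],[0,0,0]],"roll":[0,0,0,0,0,0,0,0,0,0,0]}'
python3 - <<'E'
from h import *
d=snap('wrist','w1');print(d['pose'].round(3).tolist())
print(proj(d,[.632,-.21,.06]))
E
```

```text
clock: 0.98
tcp_pos: [0.4033, -0.4184, 0.3025]
tcp_rot: [-3.11, -0.441, 0.001]
force: [0.7, 0.4, -0.0]
opening: 0.998
grip_force: 0.0
clock: 1.9
tcp_pos: [0.6032, -0.233, 0.3021]
tcp_rot: [-3.108, -0.447, 0.0]
force: [0.1, -0.2, -0.3]
opening: 1.001
grip_force: 0.0
[[0.282, -0.919, -0.278, 0.675], [-0.96, -0.27, -0.08, -0.212], [-0.002, 0.289, -0.957, 0.384], [0.0, 0.0, 0.0, 1.0]]
[311.11017648 143.76119095]
```

View pics/w1.png

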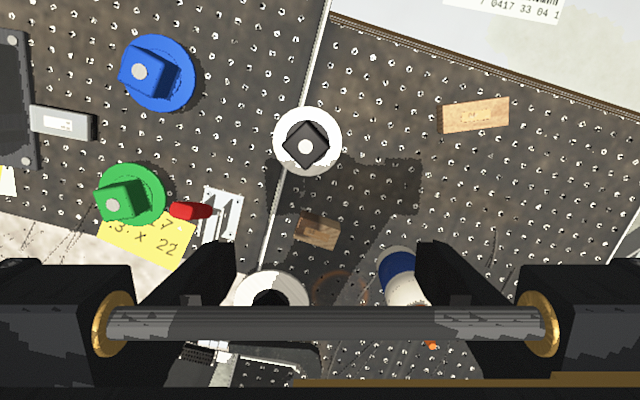

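The wrist view shows the cap with its white flange at (308,142), the knob's light disc at (306,146) and the knob rotated about 40° in the image. The red grip is at (190,210), the wood block at (318,229) and the glue bottle at (398,275). Now I measure the centre and yaw.

```bash
python3 - <<'E'
from h import *
d=np.load('pics/w1.npz'); im=d['img']; x0,y0=265,98
c=im[y0:188,x0:352].astype(int)
br=(c.min(2)>150).astype(np.uint8)
n,l,st,ce=cv2.connectedComponentsWithStats(br)
for i in range(1,n):
    if st[i,4]>15: print(st[i],ce[i]+[x0,y0])
big=1+np.argmax(st[1:,4]); cs,_=cv2.findContours((l==big).astype(np.uint8),cv2.RETR_EXTERNAL,cv2.CHAIN_APPROX_NONE)
h=cv2.convexHull(max(cs,key=len)); el=cv2.fitEllipse(h); print('fl',el,onz(d,el[0][0]+x0,el[0][1]+y0,.026))
fill=np.zeros_like(br); cv2.fillPoly(fill,[h],1)
dk=((c.max(2)<110)&(fill>0)).astype(np.uint8)
cs,_=cv2.findContours(dk,cv2.RETR_EXTERNAL,cv2.CHAIN_APPROX_NONE); k=max(cs,key=cv2.contourArea)
r=cv2.minAreaRect(k); b=cv2.boxPoints(r)+[x0,y0]; print('rect',r,b.tolist())
w=np.array([onz(d,*p,.06)for p in b]); print(w.round(4)); e=np.diff(w,axis=0)
print([ (np.degrees(np.arctan2(v[1],v[0]))%90).round(1) for v in e],np.linalg.norm(e,axis=1))
print('disc',onz(d,306,146,.06))
cv2.imwrite('pics/w1c.png',cv2.resize(im[90:200,250:365,::-1],None,fx=5,fy=5,interpolation=cv2.INTER_CUBIC))
E
```

```text
[   5    0   77   90 2356] [306.70670628 138.48174873]
[53  2  5  7 23] [319.73913043 102.69565217]
[82 32  5  6 17] [348.88235294 132.70588235]
[ 33  41  15  15 176] [304.98295455 146.11363636]
fl ((36.77034378051758, 46.835086822509766), (80.54305267333984, 90.39570617675781), 27.700237274169922) [ 0.62347877 -0.20039846  0.026     ]
rect ((41.75, 43.75), (43.133514404296875, 42.42640686035156), 45.0) [[276.5, 141.5], [306.5, 111.5], [337.0, 142.0], [307.0, 172.0]]
[[ 0.6246 -0.177   0.06  ]
 [ 0.6601 -0.1976  0.06  ]
 [ 0.6408 -0.2338  0.06  ]
 [ 0.6037 -0.2136  0.06  ]]
[np.float64(59.9), np.float64(61.9), np.float64(61.4)] [0.04107214 0.04108388 0.04216408]
disc [ 0.62848874 -0.20578356  0.06      ]
```

View pics/w1c.png

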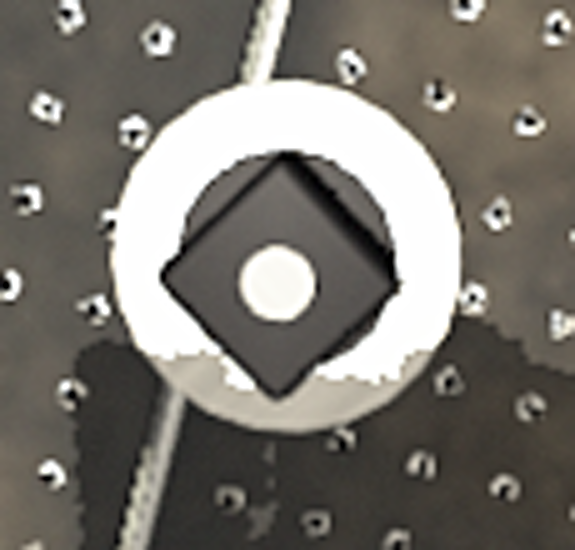

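```bash
python3 -m inch '{"fingers":[0,0,0,0,0,0,0,0,0,0,0,0],"slide":[[0,0,0],[0,0,0],[0,0,0],[0,0,0],[0,0,0],[0,0,0],[0,0,0],[2,-9,0],[2,-9,0],[2,-9,20],[3,-9,20],[0,0,20]],"roll":[6.5,6.5,6.5,6.5,6.5,6.5,6.5,0,0,0,0,0]}';  python3 -m inch '{"fingers":[0,0,0,0,0],"slide":[[0,0,25],[0,0,25],[0,0,20],[0,0,0],[0,0,0]],"roll":[0,0,0,0,0]}'
python3 - <<'E'
from h import *
d=snap('wrist','w2');s=get_state();print(s['joint_pos'].round(3))
M=R.from_rotvec(s['tcp_rot']).as_matrix();print(M.round(3).tolist(),proj(d,[.628,-.206,.06]))
E
```

```text
clock: 2.95
tcp_pos: [0.6296, -0.2056, 0.2423]
tcp_rot: [-3.04, 0.786, -0.003]
force: [-0.0, 0.5, -0.3]
opening: 1.0
grip_force: 0.0
clock: 3.37
tcp_pos: [0.6274, -0.2078, 0.172]
tcp_rot: [-3.04, 0.792, 0.003]
force: [-0.1, -0.6, 0.2]
opening: 1.003
grip_force: 0.0
[ 0.238  0.703  0.021  1.593 -0.019  0.845 -1.815]
[[0.873, -0.489, 0.001], [-0.489, -0.873, 0.0], [0.001, -0.0, -1.0]] [322.73797974 224.73115058]
```

View pics/w2.png

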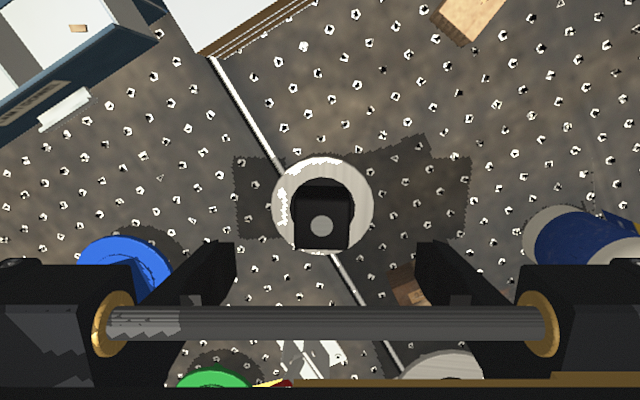

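The knob lies square to the jaws, with its disc at (322,225), as predicted. I descend and grip.

```bash
python3 -m inch '{"fingers":[0,0,0,0,0,0,0.6,0.6,0.6,0.7,0.8,0.8],"slide":[[0,0,20],[0,0,20],[0,0,20],[0,0,11],[0,0,6],[0,0,0],[0,0,0],[0,0,0],[0,0,0],[0,0,0],[0,0,0],[0,0,0]],"roll":[0,0,0,0,0,0,0,0,0,0,0,0]}' 30; python3 -m inch '{"fingers":[1,1,1,1,1,1,1,1],"slide":[[0,0,0],[0,0,0],[0,0,0],[0,0,-10],[0,0,-15],[0,0,-25],[0,0,-30],[0,0,0]],"roll":[0,0,0,0,0,0,0,0]}' 30
```

```text
clock: 4.42
tcp_pos: [0.6278, -0.2084, 0.096]
tcp_rot: [3.039, -0.796, 0.001]
force: [-0.1, -0.1, -0.2]
opening: 0.571
grip_force: 0.0
clock: 5.08
tcp_pos: [0.6308, -0.2099, 0.183]
tcp_rot: [3.038, -0.797, 0.016]
force: [1.0, 0.5, -0.1]
opening: 0.409
grip_force: 29.8
```

```bash
python3 - <<'E'
from h import *
a=np.load('pics/scene0.npz')['img'][205:280,225:305,::-1]
b=np.load('pics/side0.npz')['img'][195:265,265:345,::-1]
z=lambda i:cv2.resize(i,(400,350),interpolation=cv2.INTER_CUBIC)
cv2.imwrite('pics/t.png',np.hstack([cv2.resize(a,(400,375),interpolation=cv2.INTER_CUBIC),cv2.copyMakeBorder(z(b),0,25,0,0,cv2.BORDER_CONSTANT)]))
E
```

```text
(no output)
```

View pics/t.png

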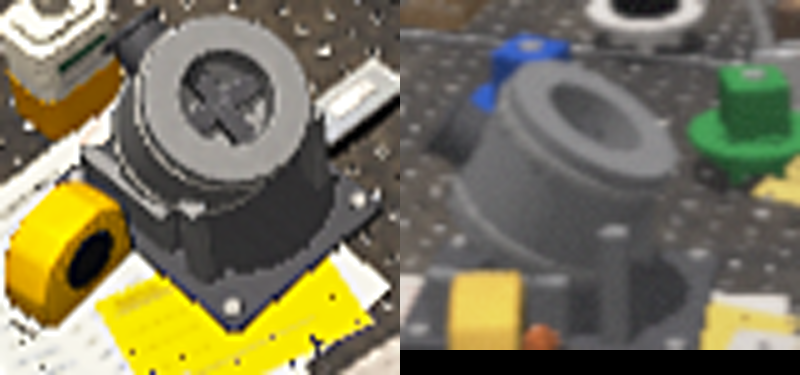

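Rim outline in the scene crop: x 140-308, y 15-182, so its centre is at full pixel (269.8,224.6). In the side view the bore centre is at full (304,218). The base plate corners are at scene (272,270.6) and (302,246.6), and the cross is partly visible.

```bash
python3 - <<'E'
from h import *
d=np.load('pics/scene0.npz');e=np.load('pics/side0.npz')
p=onz(d,269.6,224.4,.108);print('mouth',p,proj(e,p), onz(e,304,217.6,.108))
f=lambda u,v:((u+.5)/5+224.5,(v+.5)/5+204.5)
A=onz(d,*f(235,328),.008);B=onz(d,*f(388,208),.008);print(A,B,B-A,np.linalg.norm(B-A),np.degrees(np.arctan2(*(B-A)[1::-1])))
# rim contour: outer ellipse points unproject to plane, fit circle for various yaw
g=d['img'].astype(int)
# yaw prediction: draw predicted rim & base for yaws
for yaw in np.radians([-15,0,15]):
    z=np.array([-.5*np.cos(yaw),-.5*np.sin(yaw),.866]);y=np.array([-np.sin(yaw),np.cos(yaw),0]);x=np.cross(y,z)
    P=np.array([proj(d,p+.046*(np.cos(t)*x+np.sin(t)*y)) for t in np.linspace(0,6.28,60)])
    print(yaw,cv2.fitEllipse(P.astype(np.float32)))
    c=p-.02*0; c=np.array([p[0],p[1],0])+.02*np.array([np.cos(yaw),np.sin(yaw),0])
    print([ (proj(d,c+sx*.075*np.array([np.cos(yaw),np.sin(yaw),0])+sy*.058*y+[0,0,.008])).round(1).tolist() for sx,sy in((-1,1),(-1,-1),(1,-1),(1,1))])
E
```

```text
mouth [0.55255226 0.15321452 0.108     ] [303.08893805 217.83612054] [0.55078758 0.1512705  0.108     ]
[0.49176354 0.19953773 0.008     ] [0.50192841 0.08734379 0.008     ] [ 0.01016488 -0.11219394  0.        ] 0.11265346827701275 -84.8230830424613
-0.2617993877991494 ((269.45550537109375, 224.5734405517578), (34.29206848144531, 35.06273651123047), 107.88288116455078)
[[259.4, 269.5], [299.3, 254.7], [279.6, 216.8], [242.1, 229.6]]
0.0 ((269.3876953125, 224.6001739501953), (33.25514602661133, 34.99393081665039), 128.46676635742188)
[[266.8, 271.1], [300.9, 248.6], [269.8, 216.9], [236.5, 236.8]]
0.2617993877991494 ((269.34283447265625, 224.6312713623047), (31.494022369384766, 34.9860954284668), 133.02960205078125)
[[274.6, 271.1], [300.7, 242.6], [260.1, 219.0], [233.1, 244.8]]
```

```bash
python3 -m inch '{"fingers":[1,1,1,1,1,1,1,1,1,1,1,1],"slide":[[0,0,-20],[0,0,-35],[0,0,-38],[0,0,-38],[0,0,-38],[-14,-28,-25],[-14,-28,-25],[-14,-28,-25],[-14,-28,-25],[-14,-28,-25],[-14,-28,-25],[-14,-28,-25]],"roll":[0,0,0,0,0,0,0,0,0,0,0,0]}' 35; python3 -m inch '{"fingers":[1,1,1,1,1,1,1,1,1,1,1,1],"slide":[[-12,-25,-20],[-12,-25,-20],[0,0,-20],[0,0,-20],[0,0,-20],[0,0,-20],[0,0,-20],[0,0,-20],[0,0,-20],[0,0,-20],[0,0,-20],[0,0,0]],"roll":[0,0,-7,-7,-7,-7,-7,-7,-7,-7,-5,0]}'
cat >> h.py <<'E'
def st():
    s=get_state();M=R.from_rotvec(s['tcp_rot']).as_matrix();z=M[:,2]
    print('q',s['joint_pos'].round(3),'tcp',s['tcp_pos'].round(4),'z',z.round(4),'tilt',np.degrees(np.arccos(-z[2])).round(2),'az',np.degrees(np.arctan2(z[1],z[0])).round(1));print(M.round(4).tolist(),'F',s['force'].round(1),'T',s['ft_torque'].round(2),'grip',s['opening'].round(3),s['grip_force'].round(1),'t',s['clock']);return s,M
E
python3 -c "
from h import *;st()"
```

```text
clock: 6.08
tcp_pos: [0.6374, 0.0116, 0.5218]
tcp_rot: [3.039, -0.797, 0.001]
force: [1.8, 0.6, -0.9]
opening: 0.405
grip_force: 34.8
clock: 7.08
tcp_pos: [0.6301, 0.0636, 0.7055]
tcp_rot: [3.048, 0.735, 0.043]
force: [-0.8, 0.7, -0.9]
opening: 0.408
grip_force: 34.8
q [-0.312  0.429  0.277  0.787 -0.12   1.909 -1.199] tcp [0.6301 0.0636 0.7055] z [ 2.820e-02  6.000e-04 -9.996e-01] tilt 1.62 az 1.3Traceback (most recent call last):
  File "<string>", line 2, in <module>
    from h import *;st()
                    ~~^^
  File "h.py", line 14, in st
    print('q',s['joint_pos'].round(3),'tcp',s['tcp_pos'].round(4),'z',z.round(4),'tilt',np.degrees(np.arccos(-z[2])).round(2),'az',np.degrees(np.arctan2(z[1],z[0])).round(1));print(M.round(4).tolist(),'F',s['force'].round(1),'T',s['ft_torque'].round(2),'grip',s['opening'].round(3),s['grip_force'].round(1),'t',s['clock']);return s,M
                                                                                                                                                                                                                                                                    ^^^^^^^^^^^^^^^^^^
AttributeError: 'float' object has no attribute 'round'
```

q6 has saturated as expected, and raising the arm further tilts the tool forward. I continue upward.

```bash
sed -i "s/s\['grip_force'\].round(1)/s['grip_force']/;s/s\['opening'\].round(3)/s['opening']/" h.py; python3 -m inch '{"fingers":[1,1,1,1,1,1],"slide":[[0,0,-20],[0,0,-20],[0,0,-20],[0,0,-20],[0,0,-20],[0,0,0]],"roll":[0,0,0,0,0,0]}'; python3 -c "
from h import *;st()"
```

```text
clock: 7.58
tcp_pos: [0.5997, 0.0609, 0.7518]
tcp_rot: [3.038, 0.73, 0.157]
force: [-0.5, -0.5, -1.2]
opening: 0.403
grip_force: 34.8
q [-0.351  0.349  0.314  0.795 -0.117  1.909 -1.204] tcp [0.5997 0.0609 0.7518] z [ 0.1006  0.0102 -0.9949] tilt 5.8 az 5.8
[[0.8861, 0.4525, 0.1006], [0.4539, -0.891, 0.0102], [0.0942, 0.0366, -0.9949]] F [-0.5 -0.5 -1.2] T [-0.05  0.11 -0.03] grip 0.40295566002696015 34.80912978993729 t 7.5833
```

```bash
python3 -m inch '{"fingers":[1,1,1,1,1,1,1,1,1,1,1,1],"slide":[[0,0,-30],[0,0,-30],[0,0,-30],[0,0,-30],[0,0,-30],[0,0,-30],[0,0,-30],[0,0,-30],[0,0,-30],[0,0,-30],[0,0,-30],[0,0,0]],"roll":[0,0,0,0,0,0,0,0,0,0,0,0]}'; python3 -c "
from h import *;st()"
```

```text
clock: 8.58
tcp_pos: [0.4816, 0.0482, 0.8847]
tcp_rot: [2.969, 0.717, 0.526]
force: [-0.1, 0.6, -0.7]
opening: 0.405
grip_force: 34.8
q [-0.86   0.089  0.797  0.825 -0.082  1.909 -1.213] tcp [0.4816 0.0482 0.8847] z [ 0.3346  0.0383 -0.9416] tilt 19.68 az 6.5
[[0.8356, 0.4357, 0.3346], [0.4499, -0.8922, 0.0383], [0.3152, 0.1186, -0.9416]] F [-0.1  0.6 -0.7] T [-0.08  0.42  0.04] grip 0.4051654065796996 34.80975965503603 t 8.5833
```

```bash
python3 -m inch '{"fingers":[1,1,1,1,1,1],"slide":[[20,9,-22],[20,9,-22],[20,9,-22],[20,9,-22],[20,9,-22],[0,0,0]],"roll":[0,0,0,0,0,0]}'; python3 -c "
from h import *;st()"
```

```text
clock: 9.08
tcp_pos: [0.5256, 0.047, 0.926]
tcp_rot: [2.92, 0.701, 0.691]
force: [0.1, -0.2, -2.5]
opening: 0.405
grip_force: 34.8
q [-0.493  0.197  0.5    0.599 -0.136  1.908 -1.198] tcp [0.5256 0.047  0.926 ] z [ 0.4381  0.0448 -0.8978] tilt 26.13 az 5.8
[[0.7963, 0.4172, 0.4381], [0.4442, -0.8948, 0.0448], [0.4107, 0.1589, -0.8978]] F [ 0.1 -0.2 -2.5] T [-0.14  0.58 -0.01] grip 0.4045690163226296 34.81019039056264 t 9.0833
```

```bash
python3 -m inch '{"fingers":[1,1,1,1,1],"slide":[[20,9,-22],[20,9,-22],[20,9,-22],[0,0,0],[0,0,0]],"roll":[0,0,0,0,0]}'; python3 -c "
from h import *;st()"
```

```text
clock: 9.5
tcp_pos: [0.5366, 0.0455, 0.952]
tcp_rot: [2.886, 0.693, 0.791]
force: [1.5, -0.5, -1.2]
opening: 0.41
grip_force: 34.8
q [-0.424  0.234  0.467  0.49  -0.166  1.909 -1.194] tcp [0.5366 0.0455 0.952 ] z [ 0.4993  0.0506 -0.865 ] tilt 30.12 az 5.8
[[0.7657, 0.4056, 0.4993], [0.4415, -0.8958, 0.0506], [0.4678, 0.1817, -0.865]] F [ 1.5 -0.5 -1.2] T [-0.07  0.71 -0.04] grip 0.4095207132203593 34.810290173627436 t 9.5
```

Tilt is now 30.1° at azimuth 5.8°. Before descending I rectify the mouth from the first scene image to estimate the key angle.

```bash
python3 - <<'E'
from h import *
d=np.load('pics/scene0.npz'); yaw=np.radians(6)
s=np.array([-.5*np.cos(yaw),-.5*np.sin(yaw),.866]);y=np.array([-np.sin(yaw),np.cos(yaw),0]);x=np.cross(y,s)
p=np.array([.5522,.1528,.108]); tiles=[]
for dep in(0,.013):
    c=p-dep*s; src=[];dst=[]
    for a,b in((1,1),(1,-1),(-1,-1),(-1,1)):
        src.append(proj(d,c+.05*(a*x+b*y)));dst.append((200-200*b,200-200*a))   # up=+x, left=+y
    H=cv2.getPerspectiveTransform(np.float32(src),np.float32(dst))
    t=cv2.warpPerspective(d['img'],H,(400,400),flags=cv2.INTER_CUBIC)[:,:,::-1].copy()
    g=cv2.cvtColor(t,cv2.COLOR_BGR2GRAY)
    if dep:
        t=cv2.convertScaleAbs(t,alpha=2.0,beta=-60)
        for r in(.016,.019,.022): print(r,[int(g[int(200-4000*r*np.cos(q)),int(200-4000*r*np.sin(q))]) for q in np.radians(np.arange(0,360,10))])
    cv2.circle(t,(200,200),184 if dep==0 else 104,(0,0,255),1); tiles.append(t)
cv2.imwrite('pics/rect.png',np.hstack(tiles))
E
```

```text
0.016 [93, 87, 46, 75, 100, 116, 147, 104, 77, 84, 75, 60, 77, 118, 170, 99, 33, 93, 93, 91, 98, 171, 135, 88, 67, 80, 92, 88, 102, 120, 98, 93, 88, 86, 93, 103]
0.019 [59, 50, 34, 92, 85, 75, 81, 100, 96, 109, 115, 100, 110, 140, 179, 173, 39, 76, 87, 84, 94, 176, 151, 125, 105, 57, 98, 90, 94, 109, 97, 92, 94, 96, 70, 85]
0.022 [48, 24, 36, 91, 105, 141, 139, 164, 153, 171, 169, 168, 170, 170, 162, 177, 89, 89, 90, 92, 119, 163, 173, 196, 148, 79, 90, 92, 99, 89, 85, 95, 96, 94, 88, 51]
```

View pics/rect.png

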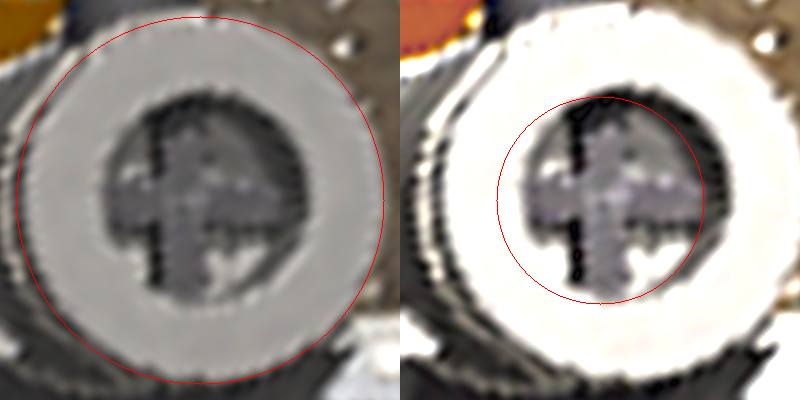

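The rectified view shows the cross almost square to the mouth axes, at about 0°±4° (bars along x at col 604, along y at row 205), and the rim circle fits. I roll +21° to align the cap and descend along the axis frame.

```bash
python3 -m inch '{"fingers":[1,1,1,1,1,1,1,1,1,1,1,1],"slide":[[0,0,0],[0,0,0],[0,0,0],[-20,-5,30],[-20,-5,30],[-20,-5,30],[-20,-5,30],[-20,-5,30],[-20,-5,30],[-20,-5,30],[-20,-5,30],[-20,-5,30]],"roll":[7,7,7,0,0,0,0,0,0,0,0,0]}'; python3 -c "
from h import *;s,M=st();print((M.T@(np.array([.477,.144,.238])-s['tcp_pos'])*1000).round(1))"
```

```text
clock: 10.5
tcp_pos: [0.5121, 0.0873, 0.6372]
tcp_rot: [-3.004, -0.156, -0.808]
force: [0.8, 1.0, -1.5]
opening: 0.404
grip_force: 34.8
q [-0.714 -0.154  0.345  1.671  0.2    1.11  -1.87 ] tcp [0.5121 0.0873 0.6372] z [ 0.4988  0.052  -0.8652] tilt 30.1 az 5.9
[[0.8605, 0.1034, 0.4988], [0.0894, -0.9946, 0.052], [0.5015, -0.0001, -0.8652]] F [ 0.8  1.  -1.5] T [-0.04  0.59 -0.01] grip 0.4039789397945431 34.80828529573046 t 10.5
[-225.3  -60.   330.8]
```

```bash
python3 -m inch '{"fingers":[1,1,1,1,1,1],"slide":[[-20,-5,29],[-20,-5,29],[-20,-5,29],[-20,-5,29],[-20,-5,29],[-20,-5,29]],"roll":[0,0,0,0,0,0]}'; python3 -c "
from h import *;s,M=st();print((M.T@(np.array([.477,.144,.238])-s['tcp_pos'])*1000).round(1))"
```

```text
clock: 11.0
tcp_pos: [0.4927, 0.1153, 0.4269]
tcp_rot: [-3.004, -0.155, -0.808]
force: [1.7, -0.4, -2.2]
opening: 0.401
grip_force: 34.8
q [-0.708 -0.076  0.299  2.098  0.293  0.63  -2.067] tcp [0.4927 0.1153 0.4269] z [ 0.499  0.052 -0.865] tilt 30.11 az 5.9
[[0.8605, 0.1031, 0.499], [0.089, -0.9947, 0.052], [0.5017, -0.0003, -0.865]] F [ 1.7 -0.4 -2.2] T [-0.09  0.67 -0.02] grip 0.40149820145243226 34.80860326671973 t 11.0
[-105.8  -30.1  157.1]
```

```bash
python3 -m inch '{"fingers":[1,1,1,1,1],"slide":[[-15,-8,28],[-15,-8,28],[-15,-8,28],[-15,-8,27],[0,0,0]],"roll":[0,0,0,0,0]}'; python3 -c "
from h import *;s,M=st()
t=np.array([.552,.1525,.108])
print((M.T@(t-s['tcp_pos'])*1000).round(1))"
```

```text
clock: 11.42
tcp_pos: [0.491, 0.1476, 0.2971]
tcp_rot: [-3.012, -0.161, -0.796]
force: [-3.0, 0.4, -3.0]
opening: 0.403
grip_force: 34.8
q [-0.745  0.142  0.295  2.242  0.465  0.308 -2.339] tcp [0.491  0.1476 0.2971] z [ 0.4914  0.0477 -0.8696] tilt 29.59 az 5.5
[[0.8645, 0.1053, 0.4914], [0.0941, -0.9944, 0.0477], [0.4937, 0.005, -0.8696]] F [-3.   0.4 -3. ] T [-0.08  0.75 -0.03] grip 0.40311212040625033 34.80915427906439 t 11.4167
[-40.1   0.7 194.6]
```

j7 is getting close to its limit, so I use the cap's quarter-turn symmetry and roll −90° while still above the mouth.

```bash
python3 -m inch '{"fingers":[1,1,1,1,1,1,1,1,1,1,1,1],"slide":[[0,0,0],[0,0,0],[0,0,0],[0,0,0],[0,0,0],[0,0,0],[0,0,0],[0,0,0],[0,0,0],[0,0,0],[0,0,0],[0,0,0]],"roll":[-7,-7,-7,-7,-7,-7,-7,-7,-7,-7,-7,-7]}'; python3 -m inch '{"fingers":[1,1,1],"slide":[[0,0,0],[0,0,0],[0,0,0]],"roll":[-6,0,0]}'; python3 - <<'E'
from h import *;s,M=st()
t=np.array([.552,.1525,.108])
print((M.T@(t-s['tcp_pos'])*1000).round(1))
for n in('scene','side'):
    d=snap(n,n+'1'); print(n,proj(d,s['tcp_pos']+.073*M[:,2]),proj(d,s['tcp_pos']+.07*M[:,2]+.038*M[:,0]),proj(d,t))
a=cv2.imread('pics/scene1.png')[165:275,215:325];b=cv2.imread('pics/side1.png')[155:265,250:360]
cv2.imwrite('pics/ab.png',cv2.resize(np.hstack([a,b]),(800,400),interpolation=cv2.INTER_CUBIC))
E
```

```text
clock: 12.42
tcp_pos: [0.4953, 0.1472, 0.3051]
tcp_rot: [1.941, 1.948, 0.576]
force: [-0.3, -0.1, -2.2]
opening: 0.404
grip_force: 34.8
clock: 12.67
tcp_pos: [0.4954, 0.1473, 0.3046]
tcp_rot: [1.836, 2.027, 0.55]
force: [-0.1, 0.1, -1.8]
opening: 0.405
grip_force: 34.8
q [-0.49   0.136  0.022  2.221  0.571  0.335 -0.87 ] tcp [0.4954 0.1473 0.3046] z [ 0.5017  0.0514 -0.8635] tilt 30.29 az 5.8
[[-0.099, 0.8593, 0.5017], [0.9951, 0.0847, 0.0514], [0.0017, 0.5044, -0.8635]] F [-0.1  0.1 -1.8] T [-0.11  0.57 -0.03] grip 0.4049553816981346 34.8124283622019 t 12.6667
[ -0.7 -50.1 198.5]
scene [270.83695272 193.66283513] [258.91636253 201.62315879] [269.94387843 224.39110081]
side [310.58364124 166.33207236] [308.24107996 170.1106586 ] [303.38672012 217.74545247]
```

View pics/ab.png

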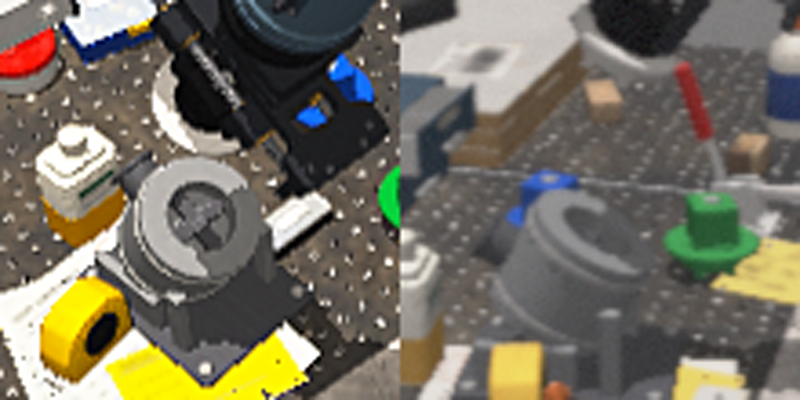

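The cap hangs coaxial in the grip and parallel to the mouth, with its flange at crop (195,100) and the mouth at (197,212). I move onto the mouth axis.

```bash
python3 -m inch '{"fingers":[1,1,1,1,1,1,1],"slide":[[0,-10,14],[0,-10,18],[0,-10,18],[0,-10,18],[-1,-10,18],[0,0,0],[0,0,0]],"roll":[0,0,0,0,0,0,0]}'; python3 - <<'E'
from h import *;s,M=st()
t=np.array([.552,.1525,.108])
print((M.T@(t-s['tcp_pos'])*1000).round(1))
E
```

```text
clock: 13.35
tcp_pos: [0.4951, 0.1452, 0.2212]
tcp_rot: [1.833, 2.029, 0.538]
force: [0.2, 1.2, -1.5]
opening: 0.404
grip_force: 34.8
q [-0.451  0.304 -0.02   2.286  1.285  0.201 -1.598] tcp [0.4951 0.1452 0.2212] z [ 0.4991  0.0439 -0.8654] tilt 30.07 az 5.0
[[-0.0991, 0.8609, 0.4991], [0.995, 0.0892, 0.0439], [-0.0067, 0.5009, -0.8654]] F [ 0.2  1.2 -1.5] T [-0.09  0.58 -0.01] grip 0.4038570249211218 34.81273175217211 t 13.35
[  2.4  -7.1 126.6]
```

The wrist is near its singularity: q6 is at its limit and q5 is swinging, which drives j7 down. Another quarter turn gives j7 enough room.

```bash
python3 -m inch '{"fingers":[1,1,1,1,1,1,1,1,1,1,1,1],"slide":[[0,0,0],[0,0,0],[0,0,0],[0,0,0],[0,0,0],[0,0,0],[0,0,0],[0,0,0],[0,0,0],[0,0,0],[0,0,0],[0,0,0]],"roll":[-7,-7,-7,-7,-7,-7,-7,-7,-7,-7,-7,-7]}'; python3 -m inch '{"fingers":[1,1,1,1,1,1],"slide":[[-7,-2,0],[0,0,7],[0,0,7],[0,0,0],[0,0,0],[0,0,0]],"roll":[-6,0,0,0,0,0]}'; python3 - <<'E'
from h import *;s,M=st()
t=np.array([.552,.1525,.108])
print((M.T@(t-s['tcp_pos'])*1000).round(1))
E
```

```text
clock: 14.35
tcp_pos: [0.4957, 0.1456, 0.2226]
tcp_rot: [-0.002, 2.616, 0.062]
force: [-0.3, 0.2, -2.9]
opening: 0.407
grip_force: 34.8
clock: 14.85
tcp_pos: [0.5084, 0.1442, 0.2134]
tcp_rot: [-0.133, 2.612, 0.027]
force: [0.0, -0.6, -2.4]
opening: 0.409
grip_force: 34.8
q [-0.312  0.343 -0.16   2.257  1.388  0.236 -0.1  ] tcp [0.5084 0.1442 0.2134] z [ 0.5006  0.0446 -0.8645] tilt 30.17 az 5.1
[[-0.8599, -0.0998, 0.5006], [-0.0895, 0.995, 0.0446], [-0.5025, -0.0064, -0.8645]] F [ 0.  -0.6 -2.4] T [0.   0.54 0.06] grip 0.4090536583312319 34.80887234676629 t 14.85
[ 14.7   4.6 113.3]
```

```bash
python3 -m inch '{"fingers":[1,1,1,1,1,1],"slide":[[5,1.5,0],[5,1.5,0],[5,1.6,0],[0,0,4],[0,0,4],[0,0,0]],"roll":[0,0,0,0,0,0]}'; cat >>h.py <<'E'
def rel(yaw=5.5,t=(.552,.1525,.108)):
    s,M=st();print('rem',(M.T@(np.array(t)-s['tcp_pos'])*1000).round(1),'Ftool',(M.T@s['force']).round(1));return s,M
E
python3 -c "
from h import *;rel()"
```

```text
clock: 15.35
tcp_pos: [0.499, 0.1477, 0.1983]
tcp_rot: [-0.133, 2.612, 0.027]
force: [-0.5, -1.1, -1.6]
opening: 0.403
grip_force: 34.8
q [-0.33   0.367 -0.16   2.282  1.579  0.243 -0.31 ] tcp [0.499  0.1477 0.1983] z [ 0.5001  0.0445 -0.8648] tilt 30.14 az 5.1
[[-0.8602, -0.1001, 0.5001], [-0.0899, 0.995, 0.0445], [-0.502, -0.0067, -0.8648]] F [-0.5 -1.1 -1.6] T [ 0.01  0.55 -0.03] grip 0.4025718337621232 34.80895391665399 t 15.35
rem [ -0.7   0.  104.8] Ftool [ 1.3 -1.   1.1]
```

```bash
python3 -m inch '{"fingers":[1,1,1,1,1,1],"slide":[[0,0,4],[0,0,4],[0,0,4],[0,0,2],[0,0,0],[0,0,0]],"roll":[0,0,0,0,0,0]}'; python3 -c "
from h import *;rel()"
```

```text
clock: 15.85
tcp_pos: [0.5058, 0.1486, 0.1862]
tcp_rot: [-0.134, 2.613, 0.027]
force: [-0.2, 1.2, -3.6]
opening: 0.405
grip_force: 34.8
q [-0.312  0.404 -0.176  2.271  1.684  0.251 -0.407] tcp [0.5058 0.1486 0.1862] z [ 0.4998  0.0452 -0.8649] tilt 30.12 az 5.2
[[-0.8602, -0.1007, 0.4998], [-0.0902, 0.9949, 0.0452], [-0.5018, -0.0062, -0.8649]] F [-0.2  1.2 -3.6] T [0.25 0.81 0.13] grip 0.40461494671458836 34.78653687983751 t 15.85
rem [-0.8 -0.3 90.9] Ftool [1.9 1.2 3.1]
```

```bash
python3 -m inch '{"fingers":[1,1,1,1,1],"slide":[[0,0,2],[0,0,2],[0,0,2],[0,0,0],[0,0,0]],"roll":[0,0,0,0,0]}'; python3 -c "
from h import *;rel()"
```

```text
clock: 16.27
tcp_pos: [0.5087, 0.1489, 0.1805]
tcp_rot: [-0.135, 2.613, 0.027]
force: [-1.4, 2.3, -4.2]
opening: 0.405
grip_force: 34.8
q [-0.301  0.421 -0.186  2.266  1.726  0.257 -0.444] tcp [0.5087 0.1489 0.1805] z [ 0.4992  0.0453 -0.8653] tilt 30.08 az 5.2
[[-0.8606, -0.1011, 0.4992], [-0.0906, 0.9949, 0.0453], [-0.5012, -0.0062, -0.8653]] F [-1.4  2.3 -4.2] T [0.49 1.08 0.38] grip 0.40459493402110136 34.77197934756987 t 16.2667
rem [-1.3 -0.3 84.5] Ftool [3.1 2.4 3. ]
```

```bash
python3 -m inch '{"fingers":[1,1,1,1,1],"slide":[[0.6,0.5,1],[0.3,0.3,1],[0,0,1],[0,0,1],[0,0,0]],"roll":[0,0,0,0,0]}'; python3 -c "
from h import *;rel()"
```

```text
clock: 16.68
tcp_pos: [0.5104, 0.1493, 0.1769]
tcp_rot: [-0.133, 2.612, 0.026]
force: [-0.7, 1.0, -2.3]
opening: 0.407
grip_force: 34.8
q [-0.293  0.433 -0.195  2.263  1.755  0.265 -0.472] tcp [0.5104 0.1493 0.1769] z [ 0.5003  0.0441 -0.8647] tilt 30.15 az 5.0
[[-0.8601, -0.0999, 0.5003], [-0.0899, 0.995, 0.0441], [-0.5022, -0.007, -0.8647]] F [-0.7  1.  -2.3] T [0.23 0.76 0.14] grip 0.40652263744653794 34.794102895539254 t 16.6833
rem [-1.5 -0.5 80.5] Ftool [1.7 1.1 1.7]
```

```bash
python3 -m inch '{"fingers":[1,1,1,1,1],"slide":[[0.3,0.2,1],[0,0,1],[0,0,1],[0,0,0],[0,0,0]],"roll":[0,0,0,0,0]}'; python3 -c "
from h import *;rel()"
```

```text
clock: 17.1
tcp_pos: [0.5115, 0.1495, 0.1742]
tcp_rot: [-0.133, 2.612, 0.026]
force: [-0.1, -0.4, -2.7]
opening: 0.405
grip_force: 34.8
q [-0.287  0.441 -0.201  2.261  1.774  0.269 -0.489] tcp [0.5115 0.1495 0.1742] z [ 0.5003  0.044  -0.8648] tilt 30.15 az 5.0
[[-0.8601, -0.0998, 0.5003], [-0.0898, 0.995, 0.044], [-0.5022, -0.0071, -0.8648]] F [-0.1 -0.4 -2.7] T [0.01 0.59 0.02] grip 0.4046523113890812 34.80841084965505 t 17.1
rem [-1.8 -0.6 77.6] Ftool [ 1.5 -0.4  2.3]
```

No contact at 77.6 mm, so the grooves have already taken the key. I lower until the flange seats.

```bash
python3 -m inch '{"fingers":[1,1,1,1],"slide":[[0,0,1],[0,0,0.7],[0,0,0],[0,0,0]],"roll":[0,0,0,0]}'; python3 -c "
from h import *;rel()"; python3 -m inch '{"fingers":[1,1,1,1],"slide":[[0,0,0.7],[0,0,0.7],[0,0,0],[0,0,0]],"roll":[0,0,0,0]}'; python3 -c "
from h import *;rel()"
```

```text
clock: 17.43
tcp_pos: [0.5123, 0.1493, 0.1734]
tcp_rot: [-0.132, 2.611, 0.026]
force: [-7.2, -3.6, 10.4]
opening: 0.406
grip_force: 35.0
q [-0.284  0.444 -0.205  2.26   1.784  0.272 -0.497] tcp [0.5123 0.1493 0.1734] z [ 0.5013  0.0437 -0.8642] tilt 30.21 az 5.0
[[-0.8596, -0.0992, 0.5013], [-0.0894, 0.995, 0.0437], [-0.5031, -0.0073, -0.8642]] F [-7.2 -3.6 10.4] T [-0.06  0.63 -0.12] grip 0.4063104346491007 34.98866340145469 t 17.4333
rem [-1.5 -0.3 76.6] Ftool [  1.3  -3.  -12.7]
clock: 17.77
tcp_pos: [0.5127, 0.149, 0.1726]
tcp_rot: [-0.132, 2.611, 0.025]
force: [-12.6, -4.9, 19.5]
opening: 0.406
grip_force: 35.2
q [-0.281  0.446 -0.207  2.259  1.791  0.274 -0.504] tcp [0.5127 0.149  0.1726] z [ 0.5017  0.0433 -0.8639] tilt 30.24 az 4.9
[[-0.8594, -0.0985, 0.5017], [-0.0888, 0.9951, 0.0433], [-0.5035, -0.0074, -0.8639]] F [-12.6  -4.9  19.5] T [-0.16  0.74 -0.29] grip 0.40586704908403604 35.180081444982534 t 17.7667
rem [-1.5  0.1 75.7] Ftool [  1.4  -3.8 -23.4]
```

The flange contacts at 76.6 mm against an expected 76 (on the key it would be 83), so the cap is home. I ease the pressure, let go, back off along the axis and check.

```bash
python3 -m inch '{"fingers":[1,0.9,0.6,0.5,0.3,0.2,0,0,0,0,0,0],"slide":[[0,0,-0.7],[0,0,-0.4],[0,0,0],[0,0,0],[0,0,0],[0,0,0],[0,0,0],[0,0,0],[0,0,-5],[0,0,-15],[0,0,-15],[0,0,-15]],"roll":[0,0,0,0,0,0,0,0,0,0,0,0]}' 10; python3 -m inch '{"fingers":[0,0,0,0,0,0,0,0],"slide":[[0,0,-25],[0,0,-25],[0,0,-25],[0,0,-25],[0,0,-25],[0,0,0],[0,0,0],[0,0,0]],"roll":[0,0,0,0,0,0,0,0]}'; python3 - <<'E'
from h import *;rel()
d=snap('scene','scene2');e=snap('side','side2')
a=d['img'][165:275,215:325,::-1];b=e['img'][165:275,250:360,::-1]
cv2.imwrite('pics/ab2.png',cv2.resize(np.hstack([a,b]),(800,400),interpolation=cv2.INTER_CUBIC))
E
```

```text
clock: 18.77
tcp_pos: [0.4869, 0.1476, 0.216]
tcp_rot: [-0.134, 2.613, 0.027]
force: [-0.1, -0.3, 0.2]
opening: 0.998
grip_force: 0.0
clock: 19.43
tcp_pos: [0.4263, 0.1418, 0.3213]
tcp_rot: [-0.133, 2.612, 0.025]
force: [0.8, -0.2, -0.7]
opening: 0.999
grip_force: 0.0
q [-1.930e-01  1.000e-03 -3.590e-01  2.318e+00  6.010e-01  4.100e-01
  6.150e-01] tcp [0.4263 0.1418 0.3213] z [ 0.5004  0.0436 -0.8647] tilt 30.15 az 5.0
[[-0.8601, -0.0996, 0.5004], [-0.0899, 0.995, 0.0436], [-0.5022, -0.0075, -0.8647]] F [ 0.8 -0.2 -0.7] T [0.03 0.4  0.01] grip 0.9990259344593391 0.0 t 19.4333
rem [ -1.9  -0.3 247.8] Ftool [-0.3 -0.2  1. ]
```

View pics/ab2.png

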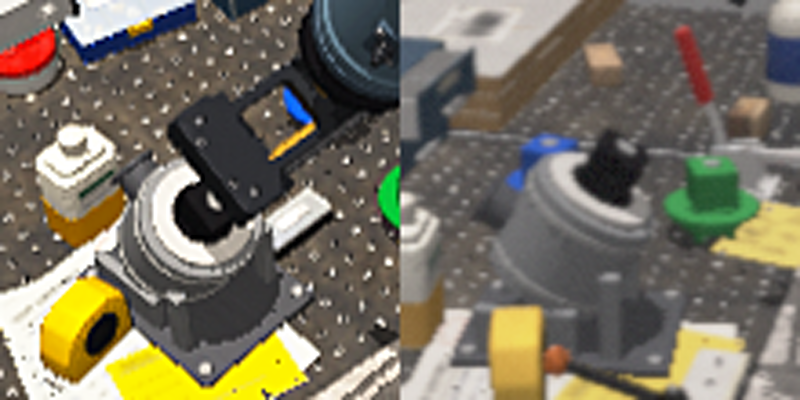

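In both views the flange (scene crop (200,215), side crop (590,190)) lies flush on the rim, with no gap and the knob upright on the mouth axis. The gripper is clear, so I hand in.

```bash
python3 -c "
from bench import sign_off; print(sign_off())"
```

```text
the job is handed in; nothing more can be done
None
```

The fitting cap (76 mm flange) is seated flush on the trap's rim with its grooves over the key and released, and the job is handed in at about 19.5 s; I aligned the cap to the key from the camera image before lowering it, so it dropped home without turning in the mouth.

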